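# Load the check cell into the bench photometer

### The arm

A 6-joint arm with a two-finger parallel gripper is mounted at the origin on the work surface. World frame = base frame: x ahead of the robot, y to its left, z up, the work surface at z = 0. Lengths are in m, angles in rad, forces in N, time in s.
With the tool pointing down it reaches from about 0.3 to 0.775 m from the base axis. Payload 14.6 kg.
Tool frame: the origin (TCP) lies on the centre line of the jaws, within the pads' length; the fingertips stand 22 mm ahead of it and the grasp point (between the pads) lies 3 mm ahead of it; z points along the fingers, x is the direction in which the jaws open and shut, and the axes are right-handed (so a half turn about z gives the same grasp; the last joint's range is limited). The gripper opens to 94 mm and grips with 3 to 60 N. Pads are 16 mm wide; open, the fingers measure 119 mm over their backs; the gripper's body (75 mm by 177 mm) begins 78 mm behind the grasp point.
Start: joints at [1.035, 0.3, 1.521, -0, 1.321, -0.067], TCP at [0.248, 0.491, 0.227] pointing down, gripper open.
Joint ranges: [-3.03, 3.03], [-0.79, 2.21], [0.23, 2.52], [-1.04, 4.18], [0, 3.07], [-2.55, 2.55]. Speed limits (rad/s): [2.22, 2.22, 2.57, 3.14, 3.14, 3.14].

### API

Orientations are given as a rotation vector (axis times angle).
In Python, from plant import arm, optics gives the robot as it stands.
- The arm moves only by the shell command python3 -m pendant 'ROWS' [FORCE]. ROWS is a JSON object of lists of equal length, an entry for each row: "xyz": the shift along the tool's x, y, z in cm, a list of three; "delta_rot": the turn, a rotation vector about the tool's x, y, z in degrees, a list of three; "gripper": the gripper command: -1 is fully open, 1 is shut, values between are in proportion. A call has 1 to 8 rows; each row is the pose to reach, as a shift and turn from the pose commanded when the call began, along the tool's axes at that moment; what a row does not reach only later rows make up. A row lasts 1/12 s, in which the tool goes at most 41.7 mm and 7.16 degrees, less where a joint would pass 70% of its speed; a pose out of reach is approached as far as the arm can. A call with a gripper value outside its range is refused whole. The fingers move at their own pace and stop on an object; FORCE is the grip in N (left out, the last holds). Time passes only in rows, so rows that repeat a pose let the fingers close. It gives the time, the measured TCP pose, the force and the opening at its end, in the units of the state.
- arm.get_obs(): the state, without advancing time (a new reading comes with each control period).
- optics.get_image(name): name is "scene" or "top" or "wrist"; returns a dict with "color" (420x560x3 uint8, blue, green, red), "range_z" (420x560 float32, m along the optical axis (not along the pixel's ray), 0 where there is no reading), "fx", "fy", "cx", "cy" (pixels), "dist" ([k1, k2, p1, p2, k3] as OpenCV has them; the pictures are not rectified), "world_from_camera" (4x4, takes a point from camera to world coordinates); the wrist camera has in their place "hand_eye" (4x4, takes a point from camera to tool coordinates, whose origin is the TCP and whose axes are the tool frame's). Camera axes: x right, y up, looking along -z (the intrinsics and any distortion apply to the point x, -y, -z); pixel columns grow to the right and rows downward; lengths in m; the calibration is good to about 2 mm. A picture is of the moment at which its call begins: read the wrist's pose just before it.
- arm.sign_off(): hands the job in, once; it reports no verdict.
Trained networks look in a picture, given as the dict that the camera call returned (one of the last four; its "shot" number tells which), for a name from the list of things; names that differ only in an ending like _2 or _b are one class to them, and where a whole thing is asked for, a point or a joint stands for the part that bears it (a point fixed in the world has none). Each returns a list of dicts, best first, with "conf" (0 to 1); they miss things now and then, are a little off and sometimes report something else, mostly with a low value. They report only what shows in the picture. A call takes as long as a camera call.
- optics.look_for(label, picture): "rect" ([left, top, width, height] in pixels, round what is visible of it).
- optics.trace(label, picture): "mask" (420x560 bool, what is visible of it) and "rect" ([left, top, width, height] in pixels, round what is visible of it).
The state is a dict: "clock": time; "qpos": joint angles; "qd": joint speeds; "joint_torque": joint torques, N m; "tcp_pos": TCP position; "orientation": TCP orientation; "ft_force": force on the tool from outside, world axes, zero at the start; "ft_torque": the same for the moment, N m; "finger_gap": finger opening in m.
Only numpy, scipy, OpenCV 4.12 (cv2) and the standard library are available. Lean on these libraries where they do the work, as an engineer would, in place of code of your own. Each camera call takes 0.05 s, during which the arm holds its last target. There are 200 camera calls.

### The job

For the photometer's daily check, take the square check cell from the tray and set it upright in the photometer's cell holder, turned so that the light will pass through its two clear faces: feel it into the pocket and press it gently down past the spring until it stands fully home, without ever forcing it. Then slide the light cover fully shut over it and let go. Leave the vials, the jar and the can where they are.

Things in the scene. Friction and masses are not known exactly. Their poses are not given: they have to be found in the camera images.
- photometer: White bench photometer, fixed, 180 (x) by 260 (y) by 90 mm high. Origin on the table under the nominal centre of the cell holder; casing x -90..90, y -110..150 mm. The light path runs along its y, from a grey ribbed lamp housing on the deck at -y (x -37..37, y -104..-32 mm, 66 mm above the deck) through the holder to the +y side, where a black line on the deck marks it.
- well (a point): Nominal centre of the cell holder's mouth, 96 mm above the table; axes as the photometer's. The holder is a black block 50 by 50 mm, its top 6 mm above the deck, clamped on slotted screws to suit the lamp: it is rigid, square to the photometer and true in height, but its real centre lies up to 5.5 mm off this point along x and along y, unmeasured, to be felt for.
- pocket_floor (a point): Nominal centre of the hard floor of the holder's square pocket, 36 mm below the mouth (off as the holder is). The light crosses the pocket along y through a round hole in each of two walls. The pocket is 27 by 27 mm, sides along x and y; its top 5 mm are a 45 degree lead-in that widens to 37 by 37 mm at the mouth. Cell and photometer must never press on each other with more than 35 N, all contacts added (spring too).
- leaf_spring (a point): Nominal place of a rounded leaf spring in the pocket's -x wall, 15 mm above the floor: it stands 3 mm into the pocket and presses the cell onto the +x wall with about 2.5 N. The cell meets it about 20 mm short of home and does not pass it by its own weight; pushing it past and on down takes about 3 to 7 N, then the floor is felt.
- cell: Check cell: aluminium, 25 by 25 mm, 74 mm tall, with a black cap (21 by 21 by 8 mm) on top; about 110 g. Origin at the centre of its underside, z up. Clear glass faces look to its own +y and -y (a white line on the cap runs along y); the x sides are solid metal, to be held there. Either clear face may look to the lamp. It stands in a tray compartment, turned anyhow; home, 46 mm of it stand out.
- cover_ridge (a point): Top centre of the ridge on the grey light cover: a hood 67 (x) by 68 (y) mm, 60 mm high above the deck, open towards the lamp housing, sliding along the photometer's y. Ridge: 50 mm in x, 10 mm thick in y, 14 mm above the hood's top, this point 74 mm above the deck; shut, it lies 8 mm to the +y side of the well. Inside, the hood is 57 mm high: it clears a cell that is home.
- cover (a joint): Place of the light cover in m: 0 is fully shut, over the cell and against the lamp housing; it grows to 0.110 as the cover slides to the photometer's +y. It stays where it is left and takes about 2 N to move.
- tray: White tray, fixed, 240 (x) by 80 (y) by 18 mm high, walls and floor 4 mm, three compartments in a row along its x, centres 77 mm apart. Origin at the centre of its underside.
- vial_a: A round capped glass vial, 27 mm across and 69 mm tall, in the tray, to be left alone. Origin at the centre of its underside.
- vial_b: Another vial, the same as vial_a.
- jar: A honey jar, 68 mm across and 105 mm tall, on the table, to be left alone. Origin at the centre of its underside.
- can: A food can, 74 mm across and 108 mm tall, on the table, to be left alone. Origin at the centre of its underside.

How it is judged:
By the outcome, as a careful person would: the job done as asked, in the order asked, and still so for the second after the job is handed in, with the robot touching nothing.
It also fails if it takes over 64 s, if anything falls off the work surface, if the arm or the gripper's body presses on something with over 40 N, if the wrist force passes 120 N, or if a joint passes its speed limit or range.

## Working session

There is one attempt and no reset: what is moved stays moved. The work goes in short steps, Python scripts to look and compute and a shell command to move; the robot and the scene stay as the last step left them, time stands still between calls to the robot, and variables do not carry over. Pictures are saved under pics/ and viewed, about 8 in all and at most 12, crops included, and the job is handed in when it is done.

```bash
ls; mkdir -p pics; cat > h.py <<'E'
import numpy as np, cv2
from scipy.spatial.transform import Rotation as R
from plant import arm, optics
def T(p,rv):
    M=np.eye(4);M[:3,:3]=R.from_rotvec(rv).as_matrix();M[:3,3]=p;return M
def shot(name):
    o=arm.get_obs(); im=optics.get_image(name)
    im['W']=np.array(im['world_from_camera']) if name!='wrist' else T(o['tcp_pos'],o['orientation'])@np.array(im['hand_eye'])
    return im
def pts(im,uv,z=None):
    "pixels->world, z=range_z (defaults to image)"
    uv=np.atleast_2d(uv).astype(float)
    K=np.array([[im['fx'],0,im['cx']],[0,im['fy'],im['cy']],[0,0,1.]])
    n=cv2.undistortPoints(uv[:,None],K,np.array(im['dist'],float))[:,0]
    if z is None: z=im['range_z'][uv[:,1].round().astype(int),uv[:,0].round().astype(int)]
    c=np.c_[n[:,0]*z,-n[:,1]*z,-z*np.ones(len(n))]
    return c@im['W'][:3,:3].T+im['W'][:3,3]
def cloud(im,mask=None):
    m=im['range_z']>0
    if mask is not None: m&=mask
    v,u=np.nonzero(m); return pts(im,np.c_[u,v]),u,v
E
python3 - <<'E'
from h import *
for n in ['scene','top']:
    im=shot(n); cv2.imwrite(f'pics/{n}0.png',im['color'])
    print(n,im['W'].round(3).tolist(),im['fx'])
    for l in ['photometer','cell','cover','tray','vial_a','jar','can']:
        for d in optics.trace(l,im)[:2]:
            P,_,_=cloud(im,d['mask'])
            print(l,round(d['conf'],2),np.round(d['rect']),np.median(P,0).round(3) if len(P) else None, P[:,2].max().round(3) if len(P) else None)
print({k:np.round(v,3) for k,v in arm.get_obs().items()})
E
```

```text
pics
scene [[0.178, -0.699, 0.693, 1.222], [0.984, 0.141, -0.111, -0.164], [-0.02, 0.701, 0.712, 0.807], [0.0, 0.0, 0.0, 1.0]] 403.69311707271976
photometer 0.89 [219. 182. 109.  84.] [ 0.58  -0.074  0.089] 0.165
cell 0.76 [398. 194.  19.  27.] [0.557 0.297 0.055] 0.088
cover 0.77 [284. 183.  31.  35.] [ 0.568 -0.     0.147] 0.165
tray 0.71 [376. 184.  58.  67.] [0.579 0.285 0.005] 0.05
vial_a 0.76 [391. 179.  14.  25.] [0.483 0.297 0.045] 0.075
vial_a 0.53 [408. 219.  13.  24.] [0.629 0.28  0.053] 0.077
jar 0.41 [400. 194.  18.  28.] [0.557 0.296 0.054] 0.088
can 0.58 [114. 185.  36.  41.] [ 0.438 -0.416  0.081] 0.111
can 0.3 [215. 182. 115.  87.] [ 0.58  -0.074  0.089] 0.165
top [[-0.018, 0.985, -0.174, 0.382], [-1.0, -0.018, 0.003, -0.085], [-0.0, 0.174, 0.985, 1.186], [0.0, 0.0, 0.0, 1.0]] 487.26285418834823
photometer 0.94 [210. 186. 115.  83.] [ 0.529 -0.07   0.091] 0.168
cell 0.77 [102. 220.  23.  16.] [0.545 0.296 0.072] 0.092
cover 0.9 [220. 204.  35.  34.] [0.537 0.002 0.15 ] 0.168
tray 0.58 [ 93. 179.  50. 103.] [0.536 0.293 0.005] 0.067
vial_a 0.7 [111. 190.  16.  14.] [0.617 0.281 0.07 ] 0.077
vial_a 0.54 [ 97. 251.  24.  16.] [0.471 0.298 0.068] 0.081
jar 0.72 [158. 104.  33.  38.] [0.78  0.148 0.102] 0.111
can 0.74 [401. 262.  49.  32.] [ 0.41  -0.41   0.106] 0.114
{'clock': np.float64(0.8), 'qpos': array([ 1.035,  0.3  ,  1.521,  0.   ,  1.321, -0.067]), 'qd': array([ 0.001, -0.   , -0.001,  0.002,  0.   , -0.001]), 'joint_torque': array([-2.0000e-03, -5.3163e+01, -3.5290e+01,  7.1000e-02,  2.1000e-02,
        0.0000e+00]), 'tcp_pos': array([0.248, 0.491, 0.227]), 'orientation': array([-2.677, -1.645,  0.   ]), 'ft_force': array([ 0.18 ,  0.4  , -0.142]), 'ft_torque': array([-0.038,  0.029, -0.031]), 'finger_gap': np.float64(0.093)}
```

```bash
python3 -c "
import cv2,numpy as np
a=cv2.imread('pics/scene0.png');b=cv2.imread('pics/top0.png')
cv2.imwrite('pics/a.png',cv2.resize(np.hstack([a,b]),(800,300)))"
```

```text
(no output)
```

View pics/top0.png

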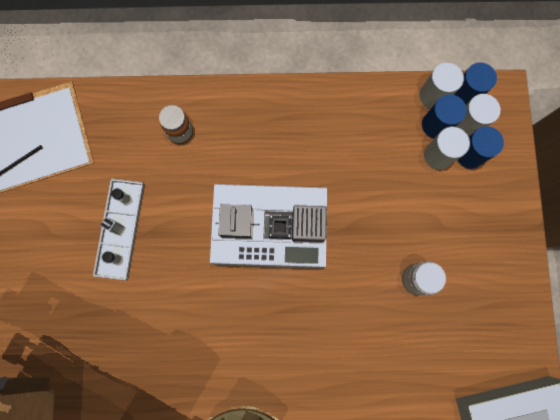

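View pics/scene0.png

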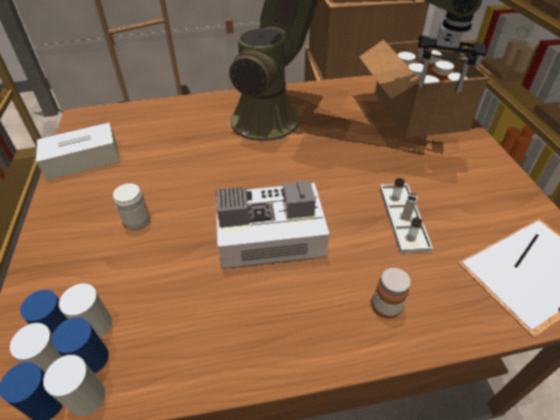

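```bash
cat >> h.py <<'E'
def togo(p=None,yaw=None):
    "shift in tool cm and turn about tool z in deg, for tool pointing straight down with tool x at world angle yaw (mod 180)"
    o=arm.get_obs(); M=T(o['tcp_pos'],o['orientation'])
    y0=np.degrees(np.arctan2(M[1,0],M[0,0]))
    print('yaw0',y0.round(2),'tilt',M[:3,2].round(4),'q6',round(o['qpos'][5],3))
    if p is not None: print('cm',(M[:3,:3].T@(np.array(p)-M[:3,3])*100).round(2))
    if yaw is not None: print('turn z deg',-((yaw-y0+90)%180-90))
E
python3 - <<'E'
from h import *
im=shot('wrist');print(np.array(im['hand_eye']).round(3).tolist(),im['fx'],im['dist'])
im=shot('top')
d=optics.trace('tray',im)[0];P,_,_=cloud(im,d['mask']);P=P[P[:,2]<.03]
print(cv2.minAreaRect(P[:,:2].astype(np.float32)*1000))
d=optics.trace('photometer',im)[0];P,_,_=cloud(im,d['mask']);P=P[(P[:,2]<.1)&(P[:,2]>.083)]
print(cv2.minAreaRect(P[:,:2].astype(np.float32)*1000),np.median(P[:,2]))
togo([.545,.293,.227],63)
E
```

```text
[[1.0, 0.001, 0.001, 0.001], [0.001, -0.971, -0.239, -0.069], [0.0, 0.239, -0.971, -0.157], [0.0, 0.0, 0.0, 1.0]] 369.05469801472157 [-0.02554394  0.          0.          0.          0.        ]
((545.4122314453125, 298.99310302734375), (85.54558563232422, 240.69985961914062), 81.59823608398438)
((0.0, 0.0), (0.0, 0.0), 0.0) nan
yaw0 63.14 tilt [ 0. -0. -1.] q6 -0.067
cm [-4.24 35.38  0.05]
turn z deg 0.141444599137742
  return _methods._mean(a, axis=axis, dtype=dtype,
  ret = ret.dtype.type(ret / rcount)
```

```bash
python3 -m pendant '{"xyz":[[-0.5,4,0],[-1,8,0],[-1.5,12,0],[-2,16,0],[-2.5,20,0],[-3,24,0],[-3.5,28,0],[-3.8,31.5,0]],"delta_rot":[[0,0,0],[0,0,0],[0,0,0],[0,0,0],[0,0,0],[0,0,0],[0,0,0],[0,0,0]],"gripper":[-1,-1,-1,-1,-1,-1,-1,-1]}'
python3 -m pendant '{"xyz":[[-0.2,3.5,0],[-0.2,3.5,0],[-0.2,3.5,0]],"delta_rot":[[0,0,0],[0,0,0],[0,0,0]],"gripper":[-1,-1,-1]}'
cat > c.py <<'E'
from h import *
import sys
im=shot('wrist'); cv2.imwrite(f'pics/{sys.argv[1]}.png',im['color'])
for l in ['cell','vial_a']:
    for d in optics.trace(l,im)[:2]:
        P,u,v=cloud(im,d['mask']); zt=np.percentile(P[:,2],98)
        if l=='cell':np.save('mask.npy',d['mask'])
        for lo,hi in [(.083,.092),(.072,.0815)] if l=='cell' else [(.06,.09)]:
            Q=P[(P[:,2]>lo)&(P[:,2]<hi)]
            if len(Q)>10: print(l,round(d['conf'],2),d['rect'],zt.round(4),len(Q),cv2.minAreaRect(Q[:,:2].astype(np.float32)*1000),np.median(Q[:,2]).round(4))
togo()
E
python3 c.py w1
```

```text
clock: 1.67
tcp_pos: [0.5141, 0.3126, 0.2275]
orientation: [2.677, 1.644, 0.0]
ft_force: [0.5, 1.0, 0.2]
finger_gap: 0.0939
clock: 1.92
tcp_pos: [0.5436, 0.2957, 0.2268]
orientation: [-2.679, -1.641, 0.001]
ft_force: [-0.0, 0.8, 1.2]
finger_gap: 0.094
cell 0.98 [269.5, 179.4, 28.0, 41.8] 0.0871 607 ((549.2486572265625, 301.0950012207031), (20.913177490234375, 21.211904525756836), 57.51987838745117) 0.0856
cell 0.98 [269.5, 179.4, 28.0, 41.8] 0.0871 241 ((549.3282470703125, 301.2763671875), (25.037174224853516, 25.429309844970703), 57.09328079223633) 0.0777
vial_a 0.86 [228.6, 109.3, 33.5, 34.3] 0.0742 842 ((474.2828063964844, 300.8185729980469), (26.304561614990234, 26.120912551879883), 5.1226019859313965) 0.0726
vial_a 0.56 [288.0, 244.9, 28.8, 53.0] 0.074 706 ((621.6744384765625, 284.25396728515625), (25.63153648376465, 26.062593460083008), 46.48683166503906) 0.0724
yaw0 63.19 tilt [-1.e-04  1.e-04 -1.e+00] q6 -0.66
```

View pics/w1.png

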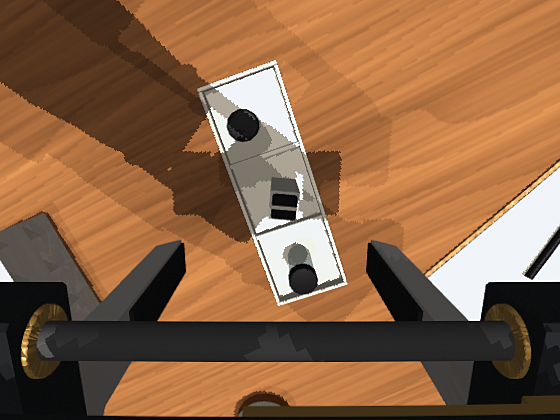

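```bash
python3 -c "
import cv2
a=cv2.imread('pics/w1.png')[165:240,245:325]
cv2.imwrite('pics/w1c.png',cv2.resize(a,None,fx=6,fy=6,interpolation=cv2.INTER_NEAREST))"; python3 -c "
from h import *
togo([.5492,.3012,.062],57.3);togo(None,-32.7)
im=shot('wrist')
print(pts(im,[[284,194],[284,206]],))"
```

```text
yaw0 63.19 tilt [-1.e-04  1.e-04 -1.e+00] q6 -0.66
cm [ 0.66  0.48 16.55]
turn z deg 5.894317032629829
yaw0 63.19 tilt [-1.e-04  1.e-04 -1.e+00] q6 -0.66
turn z deg -84.10568296737017
[[0.53915506 0.30779796 0.07734027]
 [0.54678627 0.3037941  0.08517449]]
```

View pics/w1c.png

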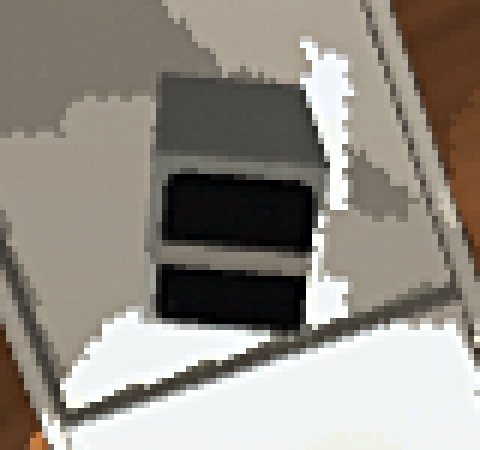

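```bash
python3 -m pendant '{"xyz":[[0.1,0.1,1],[0.2,0.2,2],[0.4,0.3,3],[0.66,0.48,4],[0.66,0.48,5],[0.66,0.48,5],[0.66,0.48,5],[0.66,0.48,5]],"delta_rot":[[0,0,7],[0,0,14],[0,0,21],[0,0,28],[0,0,35],[0,0,42],[0,0,49],[0,0,56]],"gripper":[-0.3,-0.3,-0.3,-0.3,-0.3,-0.3,-0.3,-0.3]}' 20
python3 -m pendant '{"xyz":[[0,0,0],[0,0,0],[0,0,0],[0,0,0],[0,0,0],[0,0,0],[0,0,0]],"delta_rot":[[0,0,7],[0,0,14],[0,0,21],[0,0,28],[0,0,35],[0,0,39.9],[0,0,39.9]],"gripper":[-0.3,-0.3,-0.3,-0.3,-0.3,-0.3,-0.3]}'
python3 c.py w2
python3 -c "
from h import *
togo([.5492,.3012,.067],-32.7)"
```

```text
clock: 2.78
tcp_pos: [0.5491, 0.3014, 0.1776]
orientation: [-3.136, -0.189, -0.0]
ft_force: [0.2, -0.8, 0.5]
finger_gap: 0.0614
clock: 3.37
tcp_pos: [0.5492, 0.3014, 0.1778]
orientation: [-3.013, 0.89, -0.0]
ft_force: [-0.8, 0.0, 0.4]
finger_gap: 0.0611
cell 0.81 [260.2, 186.6, 31.1, 49.3] 0.0871 842 ((548.862548828125, 301.5228271484375), (21.356319427490234, 20.418630599975586), 57.484046936035156) 0.0857
cell 0.81 [260.2, 186.6, 31.1, 49.3] 0.0871 328 ((549.1373291015625, 301.4226379394531), (25.515872955322266, 24.772777557373047), 57.24879837036133) 0.0777
vial_a 0.96 [339.9, 156.1, 53.1, 47.5] 0.0741 1153 ((621.7472534179688, 285.17230224609375), (25.904861450195312, 26.674278259277344), 89.14772033691406) 0.0725
yaw0 -32.53 tilt [ 2.e-04  1.e-04 -1.e+00] q6 1.01
yaw0 -32.53 tilt [ 2.e-04  1.e-04 -1.e+00] q6 1.01
cm [-0.04  0.   11.07]
turn z deg 0.17063807968384026
```

```bash
python3 -m pendant '{"xyz":[[0,0,3],[0,0,6],[0,0,8.5],[0,0,10.5],[0,0,11.1],[0,0,11.1],[0,0,11.1]],"delta_rot":[[0,0,0],[0,0,0.2],[0,0,0.2],[0,0,0.2],[0,0,0.2],[0,0,0.2],[0,0,0.2]],"gripper":[-0.3,-0.3,-0.3,-0.3,-0.3,-0.3,-0.3]}'
python3 -m pendant '{"xyz":[[0,0,0],[0,0,0],[0,0,0],[0,0,0],[0,0,0],[0,0,0],[0,0,0]],"delta_rot":[[0,0,0],[0,0,0],[0,0,0],[0,0,0],[0,0,0],[0,0,0],[0,0,0]],"gripper":[0,0.2,0.35,0.7,0.7,0.7,0.7]}' 20
```

```text
clock: 4.1
tcp_pos: [0.5503, 0.3009, 0.0675]
orientation: [-3.012, 0.889, -0.001]
ft_force: [-0.6, 1.0, 0.6]
finger_gap: 0.0612
clock: 4.68
tcp_pos: [0.55, 0.3006, 0.0667]
orientation: [-3.012, 0.891, -0.0]
ft_force: [-0.1, -0.5, 2.3]
finger_gap: 0.0249
```

```bash
python3 -m pendant '{"xyz":[[0,0,-2],[0,0,-5],[0,0,-9],[0,0,-13],[0,0,-16],[0,0,-19],[0,0,-20],[0,0,-20]],"delta_rot":[[0,0,0],[0,0,0],[0,0,0],[0,0,-6],[0,0,-13],[0,0,-20],[0,0,-27],[0,0,-32.7]],"gripper":[0.7,0.7,0.7,0.7,0.7,0.7,0.7,0.7]}'
python3 -c "
from h import *
togo([.54,-.165,.267],0)
im=shot('top')
P,u,v=cloud(im)
for lo,hi in [(.085,.094),(.14,.1535)]:
    m=(P[:,2]>lo)&(P[:,2]<hi)&(P[:,0]>.4)&(P[:,0]<.7)&(P[:,1]>-.27)&(P[:,1]<.12)
    print(m.sum(),cv2.minAreaRect(P[m][:,:2].astype(np.float32)*1000))
"
```

```text
clock: 5.35
tcp_pos: [0.5505, 0.3009, 0.27]
orientation: [-3.139, -0.003, -0.007]
ft_force: [0.2, 0.7, -1.1]
finger_gap: 0.0243
yaw0 0.11 tilt [ 0.0047  0.0022 -1.    ] q6 0.44
cm [-1.15 46.58  0.19]
turn z deg 0.11049909209845055
5628 ((537.5838623046875, -69.50296020507812), (260.667236328125, 180.955322265625), 87.0523452758789)
1604 ((537.416015625, -78.24188232421875), (230.6975555419922, 74.87370300292969), 86.45655059814453)
```

```bash
python3 -m pendant '{"xyz":[[-0.1,3,0],[-0.3,7,0],[-0.4,11,0],[-0.5,15,0],[-0.6,19,0],[-0.8,23,0],[-0.9,27,0],[-1,31,0]],"delta_rot":[[0,0,0],[0,0,1],[0,0,2],[0,0,3],[0,0,3],[0,0,3],[0,0,3],[0,0,3]],"gripper":[0.7,0.7,0.7,0.7,0.7,0.7,0.7,0.7]}'
python3 -m pendant '{"xyz":[[0,4,0],[0,8,0],[0,12,0],[0,15,0],[0,16,0],[0,16,0],[0,16,0]],"delta_rot":[[0,0,0],[0,0,0],[0,0,0],[0,0,0],[0,0,0],[0,0,0],[0,0,0]],"gripper":[0.7,0.7,0.7,0.7,0.7,0.7,0.7]}'
cat > p.py <<'E'
from h import *
import sys
im=shot('wrist'); cv2.imwrite(f'pics/{sys.argv[1]}.png',im['color'])
P,u,v=cloud(im)
near=(abs(P[:,0]-.54)<.12)&(P[:,1]<.11)&(P[:,1]>-.25)
for n,lo,hi in [('deck',.085,.0925),('holder',.094,.1)]:
    m=near&(P[:,2]>lo)&(P[:,2]<hi)
    if n=='holder':
        m&=(abs(P[:,0]-.537)<.045)&(abs(P[:,1]+.09)<.045)
    Q=P[m]
    if len(Q): print(n,len(Q),cv2.minAreaRect(Q[:,:2].astype(np.float32)*1000),np.median(Q[:,2]).round(4))
for l in ['cover','cell']:
    for d in optics.trace(l,im)[:1]:
        Q,_,_=cloud(im,d['mask']); Q=Q[Q[:,2]>.155]
        print(l,d['conf'],d['rect'],cv2.minAreaRect(Q[:,:2].astype(np.float32)*1000) if len(Q) else 0)
togo()
E
python3 p.py w3
```

```text
clock: 6.07
tcp_pos: [0.5378, -0.0112, 0.266]
orientation: [-3.14, 0.094, 0.001]
ft_force: [-0.1, 0.1, -0.8]
finger_gap: 0.0249
clock: 6.65
tcp_pos: [0.5293, -0.1687, 0.2659]
orientation: [-3.14, 0.093, 0.001]
ft_force: [0.4, -0.1, -1.1]
finger_gap: 0.0248
deck 30428 ((537.1183471679688, -102.03014373779297), (199.2147216796875, 180.92990112304688), 86.83196258544922) 0.0899
holder 2678 ((538.0579223632812, -83.10798645019531), (79.96439361572266, 76.23577117919922), 86.96578979492188) 0.0954
cover 0.86 [231.0, 2.3, 101.2, 33.1] 0
cell 0.88 [247.8, 214.6, 55.8, 106.2] ((528.6303100585938, -168.51535034179688), (25.907272338867188, 29.645780563354492), 86.34268951416016)
yaw0 -3.2 tilt [-1.e-04  2.e-04 -1.e+00] q6 -0.317
```

View pics/w3.png

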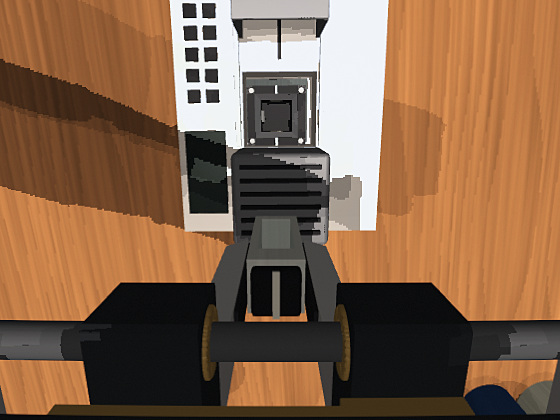

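```bash
cat > q.py <<'E'
from h import *
im=shot('wrist'); P,u,v=cloud(im)
a=np.radians(-3.05); A=np.array([[np.cos(a),np.sin(a)],[-np.sin(a),np.cos(a)]])
O=np.array([.5366,-.0895]); q=(P[:,:2]-O)@A.T*1000
m=(abs(q[:,0])<40)&(abs(q[:,1])<40)
H=(P[:,2]>.0925)&(P[:,2]<.099)&m
# grid map of height in photometer frame
for ax in (0,1):
    o=1-ax; s=H&(abs(q[:,o])<8)
    h,e=np.histogram(q[s,ax],bins=np.arange(-40,41,1)); print('xy'[ax],dict(zip(e[:-1].astype(int).tolist(),h.tolist())))
s=(abs(q[:,1])<8)&m
for ax in (0,1):
    o=1-ax; s=m&(abs(q[:,o])<6)
    b=np.arange(-40,40,1.5); print('xy'[ax],[(round(float(x)),int(1000*np.median(P[s&(q[:,ax]>=x)&(q[:,ax]<x+1.5),2])*10)/10) for x in b if (s&(q[:,ax]>=x)&(q[:,ax]<x+1.5)).any()])
D=m&(P[:,2]>.085)&(P[:,2]<.0915)
print(np.linalg.inv(im['W'])[:3,3], im['W'][:3,3])
E
python3 q.py
```

```text
x {-40: 0, -39: 0, -38: 1, -37: 22, -36: 27, -35: 23, -34: 21, -33: 0, -32: 0, -31: 0, -30: 0, -29: 0, -28: 0, -27: 19, -26: 19, -25: 19, -24: 22, -23: 31, -22: 23, -21: 19, -20: 19, -19: 19, -18: 22, -17: 7, -16: 1, -15: 0, -14: 1, -13: 0, -12: 0, -11: 0, -10: 0, -9: 0, -8: 0, -7: 0, -6: 0, -5: 0, -4: 0, -3: 0, -2: 0, -1: 0, 0: 0, 1: 0, 2: 0, 3: 0, 4: 0, 5: 0, 6: 0, 7: 0, 8: 0, 9: 0, 10: 0, 11: 0, 12: 3, 13: 6, 14: 31, 15: 22, 16: 19, 17: 19, 18: 19, 19: 30, 20: 26, 21: 20, 22: 19, 23: 0, 24: 0, 25: 0, 26: 0, 27: 0, 28: 0, 29: 0, 30: 0, 31: 0, 32: 0, 33: 0, 34: 0, 35: 21, 36: 19, 37: 25, 38: 22, 39: 8}
y {-40: 0, -39: 0, -38: 0, -37: 0, -36: 0, -35: 0, -34: 0, -33: 0, -32: 18, -31: 18, -30: 18, -29: 20, -28: 32, -27: 20, -26: 18, -25: 18, -24: 18, -23: 26, -22: 14, -21: 0, -20: 0, -19: 0, -18: 0, -17: 0, -16: 0, -15: 0, -14: 0, -13: 0, -12: 0, -11: 0, -10: 0, -9: 0, -8: 0, -7: 0, -6: 0, -5: 0, -4: 0, -3: 0, -2: 0, -1: 0, 0: 0, 1: 0, 2: 0, 3: 0, 4: 0, 5: 0, 6: 0, 7: 0, 8: 4, 9: 18, 10: 30, 11: 19, 12: 19, 13: 25, 14: 32, 15: 19, 16: 19, 17: 25, 18: 13, 19: 0, 20: 0, 21: 0, 22: 0, 23:
[... 755 characters left out ...]
 151.4), (-37, 150.9), (-36, 149.9), (-34, 123.1), (-32, 95.9), (-31, 95.8), (-30, 95.8), (-28, 96.1), (-26, 95.7), (-25, 94.8), (-24, 93.3), (-22, 92.5), (-20, 83.2), (-19, 59.8), (-18, 60.0), (-16, 59.3), (-14, 59.9), (-13, 59.7), (-12, 59.5), (-10, 60.1), (-8, 59.9), (-7, 59.9), (-6, 59.8), (-4, 59.7), (-2, 59.8), (-1, 59.5), (0, 59.6), (2, 59.7), (4, 59.7), (5, 59.7), (6, 84.6), (8, 92.4), (10, 94.2), (11, 95.0), (12, 96.1), (14, 95.6), (16, 95.8), (17, 95.8), (22, 49.6), (23, 49.5), (24, 49.9), (26, 49.8), (28, 49.4), (29, 45.9), (30, 74.3), (32, 89.4), (34, 89.6), (35, 89.9), (36, 89.4), (38, 89.4), (40, 89.5)]
[-0.53899372  0.1669695  -0.39511514] [ 0.53447282 -0.09807345  0.42335495]
```

```bash
python3 - <<'E'
from h import *
im=shot('wrist'); d=optics.trace('cell',im)[0]
P,u,v=cloud(im,d['mask'])
for lo,hi in [(.282,.289),(.274,.2805)]:
    Q=P[(P[:,2]>lo)&(P[:,2]<hi)]; print(len(Q),cv2.minAreaRect(Q[:,:2].astype(np.float32)*1000) if len(Q)>5 else 0,np.median(Q[:,2]))
print(arm.get_obs()['tcp_pos']); togo([.53425,-.09608,.19],-3.0)
E
```

```text
2453 ((530.5775756835938, -167.60458374023438), (21.689289093017578, 24.925825119018555), 85.57584381103516) 0.2855575264812754
972 ((530.3250732421875, -167.61956787109375), (25.98177719116211, 26.34697151184082), 85.97968292236328) 0.2775078736927693
[ 0.52962513 -0.16816932  0.26653365]
yaw0 -3.19 tilt [ 2.e-04 -0.e+00 -1.e+00] q6 -0.318
cm [ 0.06 -7.22  7.65]
turn z deg -0.19490994120717176
```

```bash
python3 -m pendant '{"xyz":[[0,-2,0],[0,-4.5,0],[0,-6.5,0],[0,-7.16,0],[0,-7.16,2],[0,-7.16,5],[0,-7.16,7],[0,-7.16,9]],"delta_rot":[[0,0,0],[0,0,-0.1],[0,0,-0.1],[0,0,-0.1],[0,0,-0.1],[0,0,-0.1],[0,0,-0.1],[0,0,-0.1]],"gripper":[0.7,0.7,0.7,0.7,0.7,0.7,0.7,0.7]}'
python3 -m pendant '{"xyz":[[0,0,0.4],[0,0,0.8],[0,0,0.8],[0,0,0.8],[0,0,0.8]],"delta_rot":[[0,0,0],[0,0,0],[0,0,0],[0,0,0],[0,0,0]],"gripper":[0.7,0.7,0.7,0.7,0.7]}'
python3 - <<'E'
from h import *
f=[]
togo([.53345,-.09665,.159],-3.05)
for i in range(3):
    o=arm.get_obs(); f.append(o['ft_force']); optics.get_image('top')
print(np.round(f,2),o['ft_torque'].round(3),o['tcp_pos'].round(4))
im=shot('wrist');cv2.imwrite('pics/w4.png',im['color'])
E
```

```text
clock: 7.62
tcp_pos: [0.5333, -0.0976, 0.1752]
orientation: [3.14, -0.086, -0.001]
ft_force: [0.1, -0.7, -2.6]
finger_gap: 0.025
clock: 8.03
tcp_pos: [0.5339, -0.0978, 0.1696]
orientation: [3.14, -0.087, 0.003]
ft_force: [0.8, -0.4, -0.4]
finger_gap: 0.0246
yaw0 -3.16 tilt [ 1.7e-03 -5.0e-04 -1.0e+00] q6 -0.193
cm [-0.06 -0.11  1.06]
turn z deg -0.10887538346558756
[[ 0.75 -0.38 -0.4 ]
 [-0.23 -0.2  -1.43]
 [-1.31  0.1  -1.45]] [-0.022  0.107  0.028] [ 0.5338 -0.0977  0.1693]
```

View pics/w4.png

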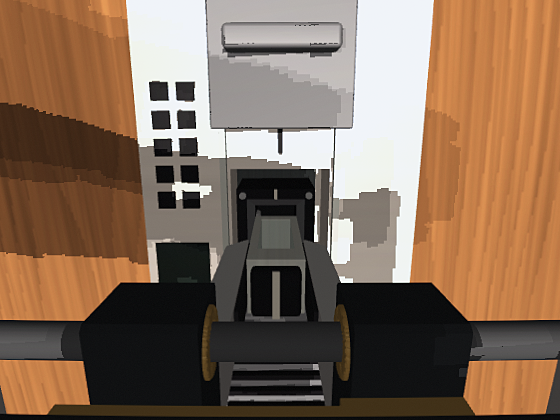

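```bash
python3 -m pendant '{"xyz":[[-0.04,-0.1,0.4],[-0.04,-0.1,0.8],[-0.04,-0.1,1.1],[-0.04,-0.1,1.3],[-0.04,-0.1,1.3],[-0.04,-0.1,1.3]],"delta_rot":[[0,0,0],[0,0,0],[0,0,0],[0,0,0],[0,0,0],[0,0,0]],"gripper":[0.7,0.7,0.7,0.7,0.7,0.7]}'
cat > f.py <<'E'
from h import *
F=[];Q=[];P=[]
for i in range(4):
    o=arm.get_obs();F.append(o['ft_force']);Q.append(o['ft_torque']);P.append(o['tcp_pos']);optics.get_image('top')
print('F',np.mean(F,0).round(2),'sd',np.std(F,0).round(2),'M',np.mean(Q,0).round(3),'p',(np.mean(P,0)*1000).round(2),o['clock'])
E
python3 f.py; python3 -m pendant '{"xyz":[[0,0,0.05],[0,0,0.1],[0,0,0.1]],"delta_rot":[[0,0,0],[0,0,0],[0,0,0]],"gripper":[0.7,0.7,0.7]}'; python3 f.py
```

```text
clock: 8.73
tcp_pos: [0.5331, -0.0966, 0.1553]
orientation: [-3.14, 0.087, 0.001]
ft_force: [0.3, 0.0, -1.9]
finger_gap: 0.0248
F [-0.22 -0.07 -1.5 ] sd [0.45 0.18 0.56] M [-0.044  0.068 -0.01 ] p [533.19 -96.65 155.49] 8.8833
clock: 9.18
tcp_pos: [0.5331, -0.0966, 0.1544]
orientation: [-3.14, 0.087, 0.0]
ft_force: [-0.5, 1.0, -2.0]
finger_gap: 0.0248
F [ 0.63  0.17 -1.37] sd [0.66 0.56 0.36] M [-0.052  0.058  0.013] p [533.13 -96.63 154.41] 9.3333
```

```bash
for i in 1 2; do python3 -m pendant '{"xyz":[[0,0,0.05],[0,0,0.1],[0,0,0.1]],"delta_rot":[[0,0,0],[0,0,0],[0,0,0]],"gripper":[0.7,0.7,0.7]}' | grep -E 'force|pos'; python3 f.py; done
```

```text
tcp_pos: [0.5332, -0.0966, 0.1534]
ft_force: [-0.7, 0.6, -1.5]
F [-0.29  0.01 -1.12] sd [0.28 0.38 0.4 ] M [ 0.026  0.033 -0.016] p [533.16 -96.6  153.43] 9.7833
tcp_pos: [0.5331, -0.0966, 0.1523]
ft_force: [-0.4, 1.5, -1.4]
F [ 0.16  1.07 -0.95] sd [0.63 0.58 0.77] M [ 0.225 -0.025  0.034] p [533.13 -96.56 152.36] 10.2333
```

```bash
python3 -m pendant '{"xyz":[[0,-0.04,0],[0,-0.04,0],[0,-0.04,0]],"delta_rot":[[0,0,0],[0,0,0],[0,0,0]],"gripper":[0.7,0.7,0.7]}' | grep -E 'force|pos'; python3 f.py; for i in 1 2; do python3 -m pendant '{"xyz":[[0,0,0.05],[0,0,0.1],[0,0,0.1]],"delta_rot":[[0,0,0],[0,0,0],[0,0,0]],"gripper":[0.7,0.7,0.7]}' | grep -E 'force|pos'; python3 f.py; done
```

```text
tcp_pos: [0.5331, -0.0963, 0.1525]
ft_force: [0.9, 0.5, -2.7]
F [ 0.16 -0.01 -1.37] sd [0.56 0.64 0.84] M [-0.078  0.035 -0.016] p [533.16 -96.31 152.48] 10.6833
tcp_pos: [0.5331, -0.0962, 0.1513]
ft_force: [-0.3, 1.1, -1.3]
F [-0.17  0.15 -1.45] sd [0.37 0.61 0.36] M [-0.049  0.044  0.02 ] p [533.14 -96.23 151.37] 11.1333
tcp_pos: [0.5331, -0.0962, 0.1503]
ft_force: [-0.1, -0.0, -2.6]
F [ 0.02  0.08 -1.47] sd [0.35 0.44 0.64] M [-0.055  0.053 -0.003] p [533.15 -96.23 150.38] 11.5833
```

```bash
python3 -m pendant '{"xyz":[[0.02,-0.05,0],[0.04,-0.05,0],[0.04,-0.05,0]],"delta_rot":[[0,0,0],[0,0,0],[0,0,0]],"gripper":[0.7,0.7,0.7]}' | grep -E 'force|pos'; python3 f.py; for i in 1 2; do python3 -m pendant '{"xyz":[[0.02,0,0],[0.04,0,0],[0.04,0,0]],"delta_rot":[[0,0,0],[0,0,0],[0,0,0]],"gripper":[0.7,0.7,0.7]}' | grep -E 'force|pos'; python3 f.py; done
```

```text
tcp_pos: [0.5336, -0.0957, 0.1505]
ft_force: [-0.0, 0.0, -1.6]
F [-0.17  0.19 -1.31] sd [0.21 0.12 0.68] M [-0.067  0.064  0.013] p [533.62 -95.74 150.47] 12.0333
tcp_pos: [0.534, -0.0958, 0.1505]
ft_force: [-0.1, 0.1, -2.8]
F [ 0.05  0.15 -1.23] sd [0.36 0.21 0.89] M [-0.083  0.066 -0.02 ] p [534.01 -95.78 150.44] 12.4833
tcp_pos: [0.5344, -0.0958, 0.1504]
ft_force: [0.8, -0.0, -0.9]
F [ 0.2  -0.07 -1.33] sd [0.59 0.26 0.45] M [-0.043  0.057 -0.013] p [534.4  -95.81 150.44] 12.9333
```

```bash
for i in 1 2; do python3 -m pendant '{"xyz":[[0.02,0,0],[0.03,0,0],[0.03,0,0]],"delta_rot":[[0,0,0],[0,0,0],[0,0,0]],"gripper":[0.7,0.7,0.7]}' | grep -E 'force|pos'; python3 f.py; done
```

```text
tcp_pos: [0.5347, -0.0958, 0.1504]
ft_force: [0.0, 0.1, -1.2]
F [-0.02  0.01 -0.98] sd [0.34 0.67 0.3 ] M [-0.062  0.053  0.022] p [534.71 -95.82 150.45] 13.3833
tcp_pos: [0.5349, -0.0958, 0.1504]
ft_force: [-1.3, 1.4, -1.0]
F [-1.49  0.44 -0.62] sd [0.38 0.57 0.33] M [-0.051  0.367  0.01 ] p [534.9  -95.82 150.43] 13.8333
```

```bash
python3 -m pendant '{"xyz":[[-0.03,0,0],[-0.03,0,0.15],[-0.03,0,0.3],[-0.03,0,0.45],[-0.03,0,0.6],[-0.03,0,0.6]],"delta_rot":[[0,0,0],[0,0,0],[0,0,0],[0,0,0],[0,0,0],[0,0,0]],"gripper":[0.7,0.7,0.7,0.7,0.7,0.7]}' 30| grep -E 'force|pos'; python3 f.py; for i in 1 2; do python3 -m pendant '{"xyz":[[0,0,0.05],[0,0,0.1],[0,0,0.1]],"delta_rot":[[0,0,0],[0,0,0],[0,0,0]],"gripper":[0.7,0.7,0.7]}' | grep -E 'force|pos|gap'; python3 f.py; done
```

```text
tcp_pos: [0.5346, -0.0958, 0.144]
ft_force: [-0.3, -0.0, -1.1]
F [ 0.18 -0.02 -1.64] sd [0.38 0.43 0.89] M [-0.048  0.06   0.013] p [534.67 -95.81 144.27] 14.5333
tcp_pos: [0.5347, -0.0958, 0.1434]
ft_force: [-0.6, 0.7, -1.4]
finger_gap: 0.025
F [ 0.15 -0.17 -1.43] sd [0.52 0.7  0.52] M [-0.068  0.054 -0.011] p [534.68 -95.83 143.42] 14.9833
tcp_pos: [0.5346, -0.0958, 0.1423]
ft_force: [0.2, 0.0, -0.8]
finger_gap: 0.0249
F [-0.03  0.34 -1.09] sd [0.33 0.32 0.31] M [-0.065  0.048  0.011] p [534.67 -95.81 142.38] 15.4333
```

```bash
for i in 1 2 3 4; do python3 -m pendant '{"xyz":[[0,0,0.05],[0,0,0.1],[0,0,0.15],[0,0,0.15]],"delta_rot":[[0,0,0],[0,0,0],[0,0,0],[0,0,0]],"gripper":[0.7,0.7,0.7,0.7]}' | grep -E 'force|pos'; python3 f.py; done
```

```text
tcp_pos: [0.5348, -0.0958, 0.141]
ft_force: [0.1, 0.6, -1.2]
F [ 0.33 -0.03 -1.05] sd [0.4  0.68 0.42] M [-0.071 -0.1   -0.008] p [534.79 -95.84 141.  ] 15.9667
tcp_pos: [0.5348, -0.0958, 0.1396]
ft_force: [0.5, 0.2, 1.8]
F [0.51 0.41 1.65] sd [0.6  0.3  0.16] M [-0.09  -0.056  0.027] p [534.79 -95.84 139.54] 16.5
tcp_pos: [0.5347, -0.0958, 0.1377]
ft_force: [1.2, -0.5, -0.2]
F [ 2.03 -0.64 -0.81] sd [0.59 0.21 0.44] M [-0.108 -0.51   0.024] p [534.73 -95.81 137.77] 17.0333
tcp_pos: [0.5347, -0.0958, 0.1364]
ft_force: [2.3, -0.5, -1.9]
F [ 2.53 -0.22 -0.81] sd [0.2  0.33 0.67] M [-0.075 -0.514 -0.005] p [534.7  -95.83 136.39] 17.5667
```

```bash
for i in 1 2; do python3 -m pendant '{"xyz":[[0,0,0.1],[0,0,0.2],[0,0,0.3],[0,0,0.4],[0,0,0.5],[0,0,0.5]],"delta_rot":[[0,0,0],[0,0,0],[0,0,0],[0,0,0],[0,0,0],[0,0,0]],"gripper":[0.7,0.7,0.7,0.7,0.7,0.7]}' | grep -E 'force|pos|gap'; python3 f.py; done
```

```text
tcp_pos: [0.5346, -0.0958, 0.1312]
ft_force: [2.6, -0.4, -1.6]
finger_gap: 0.0248
F [ 2.53 -0.33 -1.86] sd [0.26 0.24 0.39] M [-0.118 -0.517  0.004] p [534.58 -95.8  131.2 ] 18.2667
tcp_pos: [0.5347, -0.0958, 0.1262]
ft_force: [3.0, 0.3, -0.6]
finger_gap: 0.0249
F [ 2.64 -0.34 -1.44] sd [0.34 0.35 0.58] M [-0.131 -0.503 -0.012] p [534.63 -95.82 126.26] 18.9667
```

```bash
for i in 1 2; do python3 -m pendant '{"xyz":[[0,0,0.05],[0,0,0.1],[0,0,0.1]],"delta_rot":[[0,0,0],[0,0,0],[0,0,0]],"gripper":[0.7,0.7,0.7]}' | grep -E 'force|pos'; python3 f.py; done;  python3 -m pendant '{"xyz":[[0,0,0.03],[0,0,0.05],[0,0,0.05]],"delta_rot":[[0,0,0],[0,0,0],[0,0,0]],"gripper":[0.7,0.7,0.7]}' | grep -E 'force|pos'; python3 f.py
```

```text
tcp_pos: [0.5347, -0.0958, 0.1255]
ft_force: [2.4, -0.7, 0.2]
F [ 2.09 -0.5  -0.19] sd [0.49 0.38 0.33] M [-0.073 -0.497 -0.005] p [534.72 -95.83 125.47] 19.4167
tcp_pos: [0.5347, -0.0958, 0.1244]
ft_force: [2.5, -0.2, 0.5]
F [ 2.26 -0.22 -0.56] sd [0.25 0.57 0.67] M [-0.102 -0.486  0.002] p [534.69 -95.82 124.4 ] 19.8667
tcp_pos: [0.5347, -0.0958, 0.1239]
ft_force: [2.8, 0.2, 0.9]
F [ 2.51 -0.32 -0.3 ] sd [0.53 0.57 0.68] M [-0.105 -0.488 -0.015] p [534.68 -95.81 123.92] 20.3167
```

```bash
for i in 1 2 3; do python3 -m pendant '{"xyz":[[0,0,0.03],[0,0,0.05],[0,0,0.05]],"delta_rot":[[0,0,0],[0,0,0],[0,0,0]],"gripper":[0.7,0.7,0.7]}' | grep -E 'force|pos|gap'; python3 f.py;done
```

```text
tcp_pos: [0.5347, -0.0958, 0.1234]
ft_force: [2.1, -0.0, -0.5]
finger_gap: 0.0249
F [ 2.07  0.09 -0.53] sd [0.04 0.54 0.37] M [-0.099 -0.483  0.023] p [534.67 -95.82 123.41] 20.7667
tcp_pos: [0.5347, -0.0958, 0.1229]
ft_force: [2.8, -0.2, -0.4]
finger_gap: 0.0248
F [ 2.72 -0.32 -0.63] sd [0.25 0.17 0.39] M [-0.101 -0.52  -0.008] p [534.67 -95.82 122.91] 21.2167
tcp_pos: [0.5347, -0.0958, 0.1226]
ft_force: [2.2, -0.7, 2.7]
finger_gap: 0.0251
F [ 1.77 -0.24  2.46] sd [0.28 0.27 0.19] M [-0.075 -0.322  0.015] p [534.74 -95.83 122.59] 21.6667
```

```bash
python3 -m pendant '{"xyz":[[0,0,0.03],[0,0,0.05],[0,0,0.05]],"delta_rot":[[0,0,0],[0,0,0],[0,0,0]],"gripper":[0.7,0.7,0.7]}' | grep -E 'force|pos|gap'; python3 f.py
```

```text
tcp_pos: [0.5348, -0.0959, 0.1225]
ft_force: [-0.8, 0.5, 7.9]
finger_gap: 0.0247
F [-0.38  0.33  7.83] sd [0.31 0.26 0.17] M [0.071 0.188 0.017] p [534.78 -95.86 122.51] 22.1167
```

```bash
python3 -m pendant '{"xyz":[[0,0,-0.06],[0,0,-0.06],[0,0,-0.06],[0,0,-0.06],[0,0,-0.06],[0,0,-0.06]],"delta_rot":[[0,0,0],[0,0,0],[0,0,0],[0,0,0],[0,0,0],[0,0,0]],"gripper":[0.7,0.45,0.3,0.1,-0.1,-0.1]}' | grep -E 'force|pos|gap'
python3 -m pendant '{"xyz":[[0,0,-0.5],[0,0,-2],[0,0,-4],[0,0,-7],[0,-1,-10],[0,-2,-12],[0,-2,-12],[0,-2,-12]],"delta_rot":[[0,0,0],[0,0,0],[0,0,0],[0,0,0],[0,0,0],[0,0,0],[0,0,0],[0,0,0]],"gripper":[-0.1,-0.1,-0.1,-0.1,-0.1,-0.1,-0.1,-0.1]}'
python3 - <<'E'
from h import *
im=shot('wrist');cv2.imwrite('pics/w5.png',im['color'])
d=optics.trace('cell',im)
if d:
    P,u,v=cloud(im,d[0]['mask']); print(d[0]['conf'],d[0]['rect'])
    for lo,hi in [(.137,.146),(.128,.1365)]:
        Q=P[(P[:,2]>lo)&(P[:,2]<hi)]; print(len(Q),cv2.minAreaRect(Q[:,:2].astype(np.float32)*1000) if len(Q)>5 else 0,np.median(Q[:,2]))
P,u,v=cloud(im); m=(P[:,2]>.158)&(P[:,2]<.168)&(abs(P[:,0]-.537)<.05)&(P[:,1]<.08)&(P[:,1]>-.02)
print('ridge',m.sum(),cv2.minAreaRect(P[m][:,:2].astype(np.float32)*1000),P[m][:,2].max())
m=(P[:,2]>.145)&(P[:,2]<.154)&(abs(P[:,0]-.537)<.05)&(P[:,1]<.08)&(P[:,1]>-.05)
print('hood',m.sum(),cv2.minAreaRect(P[m][:,:2].astype(np.float32)*1000))
togo()
E
```

```text
tcp_pos: [0.5345, -0.0958, 0.1223]
ft_force: [-0.1, -0.5, 0.4]
finger_gap: 0.0494
clock: 23.33
tcp_pos: [0.536, -0.0756, 0.2435]
orientation: [3.14, -0.086, 0.003]
ft_force: [0.8, 0.2, -0.5]
finger_gap: 0.0516
0.85 [258.3, 212.4, 32.8, 45.5]
795 ((535.405029296875, -95.8234634399414), (21.227310180664062, 20.997909545898438), 86.53115844726562) 0.141667989860646
306 ((535.3673706054688, -95.42139434814453), (24.4499568939209, 24.637727737426758), 87.047119140625) 0.13353252999765194
ridge 1344 ((542.57080078125, 5.643135070800781), (9.71892261505127, 49.087459564208984), 86.89884185791016) 0.16609300054315537
hood 9527 ((542.3963623046875, 1.4851112365722656), (67.8351058959961, 67.50617980957031), 86.85468292236328)
yaw0 -3.16 tilt [-1.5e-03  2.0e-04 -1.0e+00] q6 -0.153
```

View pics/w5.png

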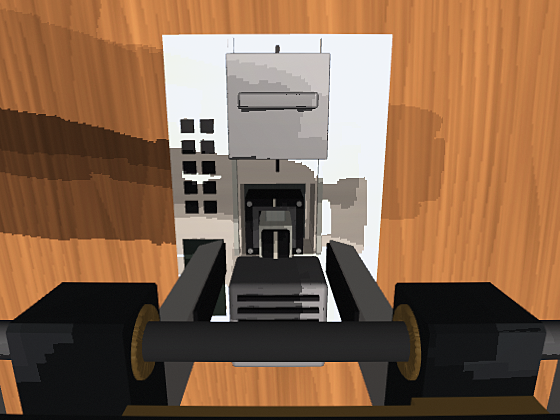

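```bash
python3 -m pendant '{"xyz":[[0,-3,0],[0.1,-6.5,0],[0.13,-9.5,0],[0.13,-10.3,0],[0.13,-10.3,1.5],[0.13,-10.3,4],[0.13,-10.3,5.5],[0.13,-10.3,5.5]],"delta_rot":[[0,0,0],[0,0,0],[0,0,0],[0,0,0],[0,0,0],[0,0,0],[0,0,0],[0,0,0]],"gripper":[1,1,1,1,1,1,1,1]}' 20
python3 -m pendant '{"xyz":[[0,0,0.5],[0,0,1],[0,0,1.2],[0,0,1.2]],"delta_rot":[[0,0,0],[0,0,0],[0,0,0],[0,0,0]],"gripper":[1,1,1,1]}'
python3 f.py; python3 -c "
from h import *
togo()
im=shot('wrist');P,u,v=cloud(im);m=(P[:,2]>.158)&(P[:,2]<.168)&(abs(P[:,0]-.537)<.05)&(P[:,1]<.02)&(P[:,1]>-.02)
print(m.sum(),cv2.minAreaRect(P[m][:,:2].astype(np.float32)*1000))"
```

```text
clock: 24.1
tcp_pos: [0.5411, 0.0264, 0.1835]
orientation: [3.14, -0.087, -0.011]
ft_force: [-1.2, 0.1, 0.3]
finger_gap: 0.0021
clock: 24.43
tcp_pos: [0.5428, 0.0268, 0.1755]
orientation: [3.14, -0.087, -0.0]
ft_force: [0.4, -0.0, 0.4]
finger_gap: 0.0004
F [ 0.31 -0.11  0.11] sd [0.17 0.21 0.21] M [-0.036  0.052  0.019] p [542.9   26.83 175.85] 24.5833
yaw0 -3.16 tilt [ 7.e-04 -0.e+00 -1.e+00] q6 0.037
38 ((542.514404296875, 6.1039814949035645), (9.327656745910645, 0.5093252658843994), 86.76409149169922)
```

```bash
python3 -m pendant '{"xyz":[[0,0.6,0],[0,1.2,0],[0,2.2,0],[0,3.2,0],[0,4.2,0],[0,5.2,0],[0,5.8,0],[0,5.8,0]],"delta_rot":[[0,0,0],[0,0,0],[0,0,0],[0,0,0],[0,0,0],[0,0,0],[0,0,0],[0,0,0]],"gripper":[1,1,1,1,1,1,1,1]}'
python3 f.py
python3 -m pendant '{"xyz":[[0,0.5,0],[0,1,0],[0,1.5,0],[0,2,0],[0,2.3,0],[0,2.5,0]],"delta_rot":[[0,0,0],[0,0,0],[0,0,0],[0,0,0],[0,0,0],[0,0,0]],"gripper":[1,1,1,1,1,1]}'
python3 f.py
```

```text
clock: 25.35
tcp_pos: [0.5394, -0.0325, 0.1755]
orientation: [3.14, -0.089, -0.001]
ft_force: [-0.2, 1.1, 0.5]
finger_gap: 0.0007
F [-0.04  0.26  0.01] sd [0.29 0.77 0.34] M [-0.054  0.09   0.002] p [539.38 -31.72 175.38] 25.5
clock: 26.05
tcp_pos: [0.5381, -0.0565, 0.1754]
orientation: [-3.14, 0.087, 0.0]
ft_force: [0.7, 2.1, -1.4]
finger_gap: 0.0004
F [-0.34  0.4  -0.56] sd [0.71 1.04 0.62] M [0.043 0.037 0.005] p [538.16 -56.45 175.52] 26.2
```

```bash
for i in 1 2 3 4 5; do python3 -m pendant '{"xyz":[[0,0.15,0],[0,0.3,0],[0,0.3,0]],"delta_rot":[[0,0,0],[0,0,0],[0,0,0]],"gripper":[1,1,1]}' | grep -E 'force|pos'; F=$(python3 f.py); echo $F; done
```

```text
tcp_pos: [0.5381, -0.059, 0.1757]
ft_force: [-1.2, 0.9, 0.4]
F [-0.12 0.86 0.25] sd [0.67 0.49 0.25] M [0.074 0.044 0.015] p [538.08 -59.01 175.64] 26.65
tcp_pos: [0.5379, -0.0621, 0.1756]
ft_force: [0.8, 1.7, 1.1]
F [0.59 0.99 0.49] sd [0.6 0.53 0.63] M [0.043 0.003 0.021] p [537.87 -62.11 175.55] 27.1
tcp_pos: [0.5377, -0.0651, 0.1755]
ft_force: [0.0, 0.4, 0.5]
F [-0.04 1. -0.49] sd [0.42 0.39 0.79] M [ 0.04 0.034 -0.015] p [537.67 -65.09 175.51] 27.55
tcp_pos: [0.5375, -0.0681, 0.1755]
ft_force: [0.7, 0.8, -0.0]
F [ 0.6 0.17 -0.46] sd [0.16 0.55 0.53] M [0.082 0.07 0.024] p [537.52 -68.09 175.53] 28.0
tcp_pos: [0.5374, -0.0693, 0.1756]
ft_force: [0.8, 13.7, 0.9]
F [ 0.69 13.89 1.02] sd [0.38 0.17 0.26] M [ 2.58 -0.071 0.016] p [537.45 -69.29 175.59] 28.45
```

```bash
python3 -m pendant '{"xyz":[[0,-0.3,0],[0,-1,0],[0,-1.5,-1],[0,-3,-4],[0,-5,-7],[0,-7,-9],[0,-7,-9],[0,-7,-9]],"delta_rot":[[0,0,0],[0,0,0],[0,0,0],[0,0,0],[0,0,0],[0,0,0],[0,0,0],[0,0,0]],"gripper":[1,1,1,1,1,1,1,1]}'
python3 - <<'E'
from h import *
for n in ['wrist','top']:
    im=shot(n)
    P,u,v=cloud(im)
    for nm,lo,hi in [('ridge',.159,.169),('hood+lamp',.144,.1545)]:
        m=(P[:,2]>lo)&(P[:,2]<hi)&(abs(P[:,0]-.537)<.05)&(P[:,1]<.05)&(P[:,1]>-.25)
        print(n,nm,m.sum(),cv2.minAreaRect(P[m][:,:2].astype(np.float32)*1000) if m.sum()>5 else 0)
    for l in ['vial_a','jar','can','cell']:
        for d in optics.trace(l,im)[:2]:
            Q,_,_=cloud(im,d['mask']); print(l,round(d['conf'],2),np.median(Q,0).round(3))
    if n=='top':a=im['color'][80:320,60:480]
cv2.imwrite('pics/end.png',cv2.resize(a,(800,457)))
E
```

```text
clock: 29.17
tcp_pos: [0.5415, -0.0003, 0.2669]
orientation: [3.14, -0.084, 0.004]
ft_force: [-0.0, -0.6, -0.8]
finger_gap: 0.0005
wrist ridge 22 ((537.959228515625, -81.14990234375), (6.416308403015137, 0.7948087453842163), 86.76496887207031)
wrist hood+lamp 432 ((536.5264282226562, -112.24343872070312), (119.7011489868164, 67.18036651611328), 87.14593505859375)
vial_a 0.24 [ 0.541 -0.002  0.09 ]
jar 0.8 [0.768 0.138 0.066]
top ridge 126 ((532.1254272460938, -128.88697814941406), (106.17279052734375, 49.38690948486328), 84.9858169555664)
top hood+lamp 1728 ((534.7521362304688, -122.64056396484375), (142.1430206298828, 74.23027801513672), 86.72801208496094)
vial_a 0.76 [0.617 0.281 0.07 ]
vial_a 0.45 [0.471 0.297 0.067]
jar 0.82 [0.78  0.147 0.101]
jar 0.37 [ 0.522 -0.115  0.092]
can 0.69 [ 0.532 -0.085  0.15 ]
can 0.68 [ 0.41  -0.409  0.106]
```

View pics/end.png

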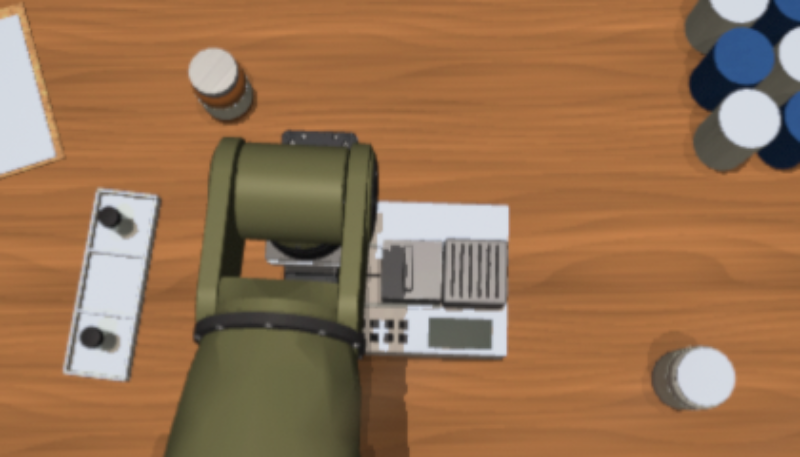

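```bash
python3 -c "
from plant import arm
print(arm.get_obs()['ft_force'].round(2),arm.sign_off())"
```

```text
the job is handed in; nothing more can be done
[ 0.32  0.2  -0.24] None
```

The check cell is standing home in the photometer's cell holder with its clear faces along the light path. The light cover is shut over it, and the job was handed in at about 29 s.

- **Seating the cell:** I held it by its metal sides and felt the −y and +x pocket walls at 1–1.5 N. It passed the spring at about 3 N net and met the hard floor, where the press was about 8–9 N. After release the cap top measured 141.7 mm (142 mm expected), and the white line on the cap ran along the photometer's y.
- **Shutting the cover:** I pushed the ridge with closed fingers until the cover stopped against the lamp housing at about 14 N. The ridge then measured y ≈ −81 mm, where −81.5 mm is expected when shut. Hood and lamp together measured 142 mm, where 140 mm means no gap.
- **Last checks:** The arm was clear and the wrist force was about zero. The vials, jar and can showed no movement beyond 1 mm.
- **What disagreed:**
  - The networks gave some false hits in the last pictures: a "can" and a "jar" on the photometer, and a low-confidence "vial". I discounted these against the picture.
  - The top camera's rectangle for the ridge was merged with other points, so I used the wrist camera's value. That came from only 22 points.

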